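# Put three workshop containers back into their own drip dishes

## Task

The containers stand in each other's drip dishes: put them right, so that the dark spray bottle stands in the middle of the red dish, the colourful can in the middle of the blue dish and the screw jar in the middle of the yellow dish. The grey dish is empty and belongs to none; use it to park something on the way. Keep all three containers upright, leave the tape roll, the small wood block and the glue nozzle where they are, and let go of everything at the end.

Things in the scene. Friction and masses are not known exactly. Their poses are not given: they have to be found in the camera images.
- spray_bottle: Dark brown spray bottle with a white pump head, upright, 116 mm tall, about 0.13 kg. Body 37 mm in diameter up to 62 mm; shoulder tapers to 19 mm at 84 mm; pump collar straight, 23 mm in diameter, from 84 to 98 mm (can be carried by it, fingertips about 81 mm above the foot); head tapers to 12 mm at the top. Origin: centre of its foot; z up along its axis. Starts in the blue dish, belongs in the red dish.
- can: Round card-and-tin can with a bright yellow, red and multi-coloured label and closed metal top, upright, a straight cylinder 58 mm in diameter and 82 mm tall, about 0.21 kg. Origin: centre of its foot; z up along its axis. Starts in the yellow dish, belongs in the blue dish.
- screw_jar: Glass jar of screws with a cream tin lid (lid fixed), upright, 66 mm in diameter up to 66 mm, lid 64 mm in diameter, 81 mm tall in all, about 0.28 kg. Origin: centre of its foot; z up along its axis. Starts in the red dish, belongs in the yellow dish.
- red_dish: Red plastic drip dish; fixed to the bench. Round, 106 mm across the rim, 12 mm high, wall 4 mm, inner floor about 90 mm across and 4 mm above the bench, with two thin black centring rings. Origin: centre of its underside, on the bench; z up; a small thumb tab lies at its own -x side. Home of the spray bottle.
- blue_dish: Blue plastic drip dish; fixed to the bench. Round, 106 mm across the rim, 12 mm high, wall 4 mm, inner floor about 90 mm across and 4 mm above the bench, with two thin black centring rings. Origin: centre of its underside, on the bench; z up; a small thumb tab lies at its own -x side. Home of the can.
- yellow_dish: Yellow plastic drip dish; fixed to the bench. Round, 106 mm across the rim, 12 mm high, wall 4 mm, inner floor about 90 mm across and 4 mm above the bench, with two thin black centring rings. Origin: centre of its underside, on the bench; z up; a small thumb tab lies at its own -x side. Home of the screw jar.
- grey_dish: Grey plastic drip dish; fixed to the bench. Round, 106 mm across the rim, 12 mm high, wall 4 mm, inner floor about 90 mm across and 4 mm above the bench, with two thin black centring rings. Origin: centre of its underside, on the bench; z up; a small thumb tab lies at its own -x side. Empty at the start and home of nothing: the free spot.
- tape_roll: Bystander: roll of cream masking tape lying flat, 112 mm across, 48 mm high; loose. Origin: centre of its underside.
- wood_block: Bystander: small light wood block lying flat, 27 x 68 x 17 mm, with a dark round spot; loose. Origin: centre of its underside, long side along its y.
- glue_nozzle: Bystander: grey conical glue nozzle standing upright, 35 mm across the foot, 62 mm tall; loose and light. Origin: centre of its foot.
Not all that is in view belongs to the job. Leave any green or purple look-alike of the screw_jar alone.

How it is judged:
By the outcome, as a careful person would: the job done as asked, in the order asked, and still so for the second after the job is handed in, with the robot touching nothing.
It also fails if it takes over 120 s, if anything falls off the work surface, if the arm or the gripper's body presses on something with over 40 N, if the wrist force passes 120 N, or if a joint passes its speed limit or range.

## Robot

A 7-joint arm with a two-finger parallel gripper is mounted at the origin on a cart in front of the work surface, level with it; the furniture and walls round the work are solid. World frame = base frame: x ahead of the robot, y to its left, z up, the work surface at z = 0. Lengths are in m, angles in rad, forces in N, time in s.
With the tool pointing down it reaches from about 0.35 to 0.9 m from the base axis. Payload 19.9 kg.
Tool frame: the origin (TCP) lies between the finger pads; the fingertips stand 19 mm ahead of it and the grasp point (between the pads) is the TCP; z points along the fingers, y is the line along which they close (so a half turn about z gives the same grasp; the last joint's range is limited). The gripper opens to 94 mm and grips with 3 to 60 N. Pads are 16 mm wide; open, the fingers measure 119 mm over their backs; the gripper's body (75 mm by 177 mm) begins 78 mm behind the grasp point.
Start: joints at [-1.192, 0.417, -0.01, 1.614, 0.005, 1.111, -0.053], TCP at [0.255, 0.571, 0.224] pointing down, gripper open.
Joint ranges: [-2.81, 2.81], [-0.39, 2.02], [-1.27, 1.25], [0.06, 2.57], [-1.19, 4.33], [0.19, 2], [-2.82, 2.82]. Speed limits (rad/s): [1.89, 1.89, 2.39, 2.39, 3.01, 3.01, 3.01].

## Interface

Orientations are given as a 3x3 rotation matrix whose columns are the frame's x, y, z axes.
In Python, from rig import robot gives the robot as it stands. Calls block until the motion is done:
- robot.move_ptp(position, orientation): joint-space move of the TCP to a pose.
- robot.move_linear(position, velocity=0.15, frame=None, threshold=None): straight line of the TCP; frame=None keeps the orientation; velocity is the mean speed in m/s. With threshold (N) it stops when the force on the tool has changed by that much, and returns True; else False.
- robot.goto_joints(angles): joint-space move.
- robot.gripper_to(opening): finger opening in m; the grip force is fixed at half the most; returns when the fingers have stopped.
- robot.pause(seconds).
- robot.ik(position, orientation): joint angles nearest the present ones, or None.
- robot.get_state(): the state.
- robot.grab_frame(name): name is "scene" or "top" or "wrist"; returns the picture (420x560x3 uint8, red, green, blue); there is no depth.
- robot.camera_info(name): a dict with "fx", "fy", "cx", "cy" (pixels), "rvec" (rotation vector, rad) and "tvec" (3), from world to camera coordinates, as OpenCV has them. Camera axes: x right, y down, z forward; pixel columns grow to the right and rows downward; lengths in m; the calibration is good to about 2 mm. A picture is of the moment at which its call begins: read the wrist's pose just before it. camera_info takes no time and is no camera call; for the wrist camera it gives the pose at the moment of the call.
A pose or a line that the arm cannot do raises robot.PlanningError and nothing moves.
- robot.sign_off(): hands the job in; it is judged then, once.
The state is a dict: "time": time; "qpos": joint angles; "joint_vel": joint speeds; "effort": joint torques, N m; "ee_pos": TCP position; "tool_rot": TCP orientation; "force": force on the tool from outside, world axes, zero at the start; "moment": the same for the moment, N m; "opening": finger opening in m; "grasp_force": force on a finger pad.
Only numpy, scipy, OpenCV 4.12 (cv2) and the standard library are available. Lean on these libraries where they do the work, as an engineer would, in place of code of your own. Each camera call takes 0.05 s, during which the arm holds its last target. There are 200 camera calls.

## Working session

There is one attempt and no reset: what is moved stays moved. The work goes in short steps, each a Python script; the robot and the scene stay as the last script left them, time stands still between calls to the robot, and variables do not carry over. Pictures are saved under pics/ and viewed, at most 14 in all, crops included, and the job is handed in when it is done.

```bash
ls; mkdir -p pics; python3 - <<'E'
from rig import robot
import cv2,numpy as np
for n in ("scene","top"):
    im=robot.grab_frame(n); cv2.imwrite(f"pics/{n}0.png",im[:,:,::-1])
    c=robot.camera_info(n); R=cv2.Rodrigues(np.array(c["rvec"]))[0]; print(n,c["fx"],c["cx"],c["cy"],-R.T@np.array(c["tvec"]).ravel(),R[2])
s=robot.get_state(); print(s["time"],s["tool_rot"],s["opening"])
E
```

```text
pics
scene 540.6350796166226 286.80462178757256 199.52834393317804 [-0.03740472 -0.64239786  0.99334472] [ 0.44558729  0.49436548 -0.74636099]
top 405.5172745097005 279.42428955348083 208.27096052679536 [ 0.44535903 -0.03203387  1.14156618] [ 0.06222237 -0.00638578 -0.99804188]
0.1 [[-9.13175566e-01  4.07566272e-01 -3.45961269e-04]
 [ 4.07566409e-01  9.13175033e-01 -9.90823384e-04]
 [-8.79029994e-05 -1.04579790e-03 -9.99999449e-01]] 0.09403941430372978
```

View pics/scene0.png

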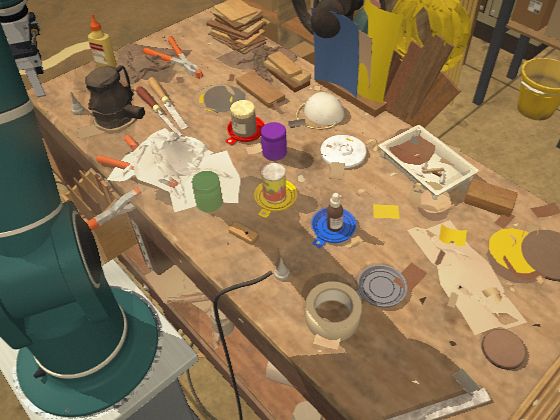

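View pics/top0.png

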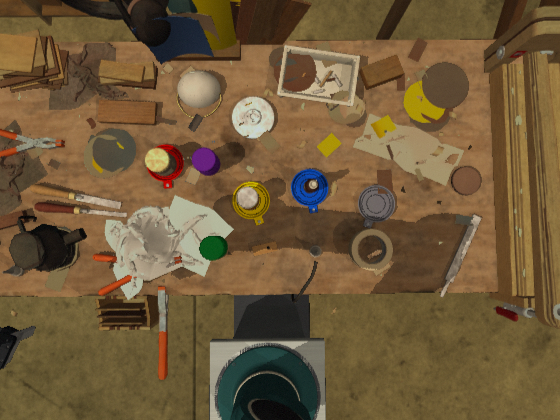

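The scene shows red dish with jar (top view 165,160), yellow dish with can (250,200), blue dish with bottle (311,187), and the empty grey dish at (376,203). The purple jar (205,161) is close to the screw jar. There is also a green look-alike (213,246), the tape (372,250), the nozzle (315,250) and the block (264,247).

```bash
cat > h.py <<'E'
from rig import robot
import cv2,numpy as np
from scipy.optimize import least_squares
def cast(name,px,z,c=None):
    c=c or robot.camera_info(name)
    K=np.array([[c["fx"],0,c["cx"]],[0,c["fy"],c["cy"]],[0,0,1]])
    R=cv2.Rodrigues(np.array(c["rvec"],float))[0]; o=-R.T@np.array(c["tvec"],float).ravel()
    px=np.asarray(px,float).reshape(-1,2)
    d=(R.T@np.linalg.solve(K,np.c_[px,np.ones(len(px))].T)).T
    return (o+d*((z-o[2])/d[:,2:3]))[:,:2]
def proj(c,p):
    K=np.array([[c["fx"],0,c["cx"]],[0,c["fy"],c["cy"]],[0,0,1]])
    return cv2.projectPoints(np.array([p],float),np.array(c["rvec"],float),np.array(c["tvec"],float),K,None)[0].reshape(2)
def circ(P,r,c0):
    f=least_squares(lambda c:np.hypot(*(P-c).T)-r,c0,loss="soft_l1",f_scale=0.002)
    return f.x,np.median(np.abs(f.fun))
HSV={"red":[((0,150,60),(7,255,255)),((173,150,60),(180,255,255))],"blue":[((100,150,50),(125,255,255))],
 "yellow":[((20,160,70),(34,255,255))],"cream":[((18,30,130),(34,160,255))]}
def mask(im,col):
    h=cv2.cvtColor(im,cv2.COLOR_RGB2HSV); m=np.zeros(h.shape[:2],np.uint8)
    for a,b in HSV[col]: m|=cv2.inRange(h,a,b)
    return m
def near(m,px,rad):
    k=np.zeros_like(m); cv2.circle(k,tuple(int(v) for v in px),int(rad),255,-1); return m&k
def hull(m):
    cs,_=cv2.findContours(m,cv2.RETR_EXTERNAL,cv2.CHAIN_APPROX_NONE)
    return np.vstack([c for c in cs if len(c)>12]).reshape(-1,2)
def outer(m,px,n=120):
    "outermost mask pixel in each direction from px"
    v,u=np.nonzero(m); a=np.arctan2(v-px[1],u-px[0]); r=np.hypot(v-px[1],u-px[0]); b=((a+np.pi)/(2*np.pi)*n).astype(int)%n
    return np.array([[u[i],v[i]] for k in range(n) if (b==k).any() for i in [np.flatnonzero(b==k)[r[b==k].argmax()]]])
E
python3 - <<'E'
from h import *
im=robot.grab_frame("top")
for col,px in (("red",(165,163)),("blue",(310,187)),("yellow",(251,201))):
    m=near(mask(im,col),px,28); P=outer(m,px)
    W=cast("top",P,0.012); print(col,len(P),circ(W,0.053,cast("top",px,0.012)[0]))
g=cv2.cvtColor(im,cv2.COLOR_RGB2GRAY)
for n,px,z in (("grey",(376,202),.012),("jarlid",(157,160),.085),("cantop",(246,198),.086),("bottletop",(314,184),.12),("purple",(206,160),.081),("green",(213,246),.08),("tape",(372,250),.048),("nozzle",(315,250),.03),("block",(264,247),.017),("tabr",(169,186),0),("taby",(257,218),0),("tabb",(313,208),0)): print(n,cast("top",px,z)[0].round(4))
print(cast("scene",(243,110),.085),cast("scene",(273,172),.086), cast("scene",(336,198),.12))
cv2.imwrite("pics/crop1.png",cv2.resize(im[120:280,120:420][:,:,::-1],None,fx=2.6,fy=2.6,interpolation=cv2.INTER_CUBIC))
E
```

```text
red 93 (array([0.64725414, 0.28234966]), np.float64(0.001440633353802942))
blue 117 (array([ 0.57256808, -0.12336091]), np.float64(0.0025747567549867095))
yellow 117 (array([0.53959931, 0.04080182]), np.float64(0.001147616876980742))
grey [ 0.5306 -0.3096]
jarlid [0.6414 0.2813]
cantop [0.5389 0.0482]
bottletop [ 0.5698 -0.1269]
purple [0.641  0.1535]
green [0.4148 0.1352]
tape [ 0.3987 -0.2867]
nozzle [ 0.3995 -0.1351]
block [0.4087 0.0045]
tabr [0.5827 0.272 ]
taby [0.4897 0.0241]
tabb [ 0.5163 -0.1341]
[[0.63780951 0.27155579]] [[0.54012288 0.04467069]] [[ 0.56390616 -0.13447063]]
```

View pics/crop1.png

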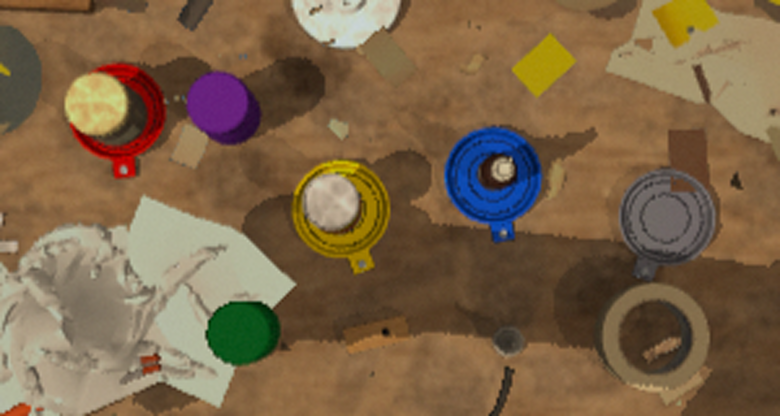

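The crop confirms the layout: four dishes, the containers a bit off centre, tabs at about image-down. Next I survey from the wrist camera at height.

```bash
cat >> h.py <<'E'
def down(yaw):  # tool y (closing line) at angle yaw from world x
    y=np.array([np.cos(yaw),np.sin(yaw),0]); z=np.array([0,0,-1.]); return np.c_[np.cross(y,z),y,z]
E
python3 - <<'E'
from h import *
ims=[]
for n,p in (("red",(.60,.282)),("yellow",(.50,.041)),("blue",(.53,-.123)),("grey",(.50,-.31))):
    robot.move_ptp([*p,.30],down(np.pi/2)); robot.pause(.2)
    c=robot.camera_info("wrist"); im=robot.grab_frame("wrist"); np.savez(f"w_{n}.npz",im=im,**{k:np.array(v) for k,v in c.items()})
    s=robot.get_state(); print(n,s["time"],s["qpos"].round(2) if hasattr(s["qpos"],"round") else s["qpos"], np.abs(s["force"]).max())
    ims.append(cv2.resize(im,(400,300)))
cv2.imwrite("pics/survey.png",np.vstack([np.hstack(ims[:2]),np.hstack(ims[2:])])[:,:,::-1])
E
```

```text
red 2.075 [-0.56  0.43  0.11  1.42 -0.05  1.29  1.12] 0.6538122309618566
yellow 3.3417 [-0.33  0.13  0.2   1.82 -0.03  1.19  1.45] 1.1995041682387892
blue 4.3 [-0.12  0.21  0.34  1.73 -0.07  1.21  1.81] 0.6017757639046635
grey 5.3333 [ 0.15  0.31  0.45  1.63 -0.14  1.24  2.2 ] 0.7023544714545921
```

View pics/survey.png

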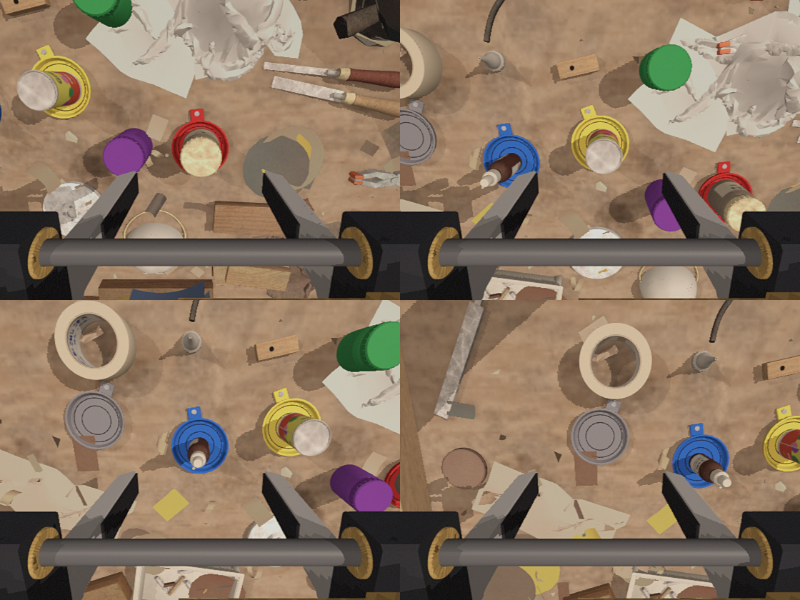

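```bash
cat >> h.py <<'E'
def blob(m,px):
    "component of m nearest px"
    n,l,st,ce=cv2.connectedComponentsWithStats(cv2.morphologyEx(m,cv2.MORPH_OPEN,np.ones((3,3),np.uint8)))
    ok=[i for i in range(1,n) if st[i,4]>40]; i=min(ok,key=lambda i:np.hypot(*(ce[i]-px))); return (l==i).astype(np.uint8)*255
HSV["white"]=[((0,0,140),(180,70,255))]; HSV["grey"]=[((0,0,60),(180,50,190))]
HSV["top_jar"]=[((15,25,150),(34,170,255))]; HSV["top_can"]=[((0,0,120),(180,60,255))]
D={"red":(.647,.282),"yellow":(.5396,.041),"blue":(.5726,-.123),"grey":(.5306,-.3096)}
E
python3 - <<'E'
from h import *
T={"red":("top_jar",(.640,.277),.085,.032),"yellow":("top_can",(.539,.047),.086,.029),"blue":("white",(.568,-.129),.12,.006)}
tiles=[]
for n in D:
    f=np.load(f"w_{n}.npz"); c={k:f[k] for k in ("fx","fy","cx","cy","rvec","tvec")}; im=f["im"]
    px=proj(c,(*D[n],.012)); s=c["fx"]*.062/ (0.30+.1)
    m=near(mask(im,n),px,s); P=outer(m,px); W=cast("",P,.012,c); x,e=circ(W,.053,D[n]); print(n,x.round(4),e.round(4),len(P),px.round())
    ov=im.copy()
    for a in np.linspace(0,6.28,60): cv2.circle(ov,tuple(int(v) for v in proj(c,(x[0]+.053*np.cos(a),x[1]+.053*np.sin(a),.012))),1,(255,0,255),-1)
    if n in T:
        col,p,z,r=T[n]; q=proj(c,(*p,z)); b=near(mask(im,col),q,50); b=blob(b,q); cn=hull(b); xt,et=circ(cast("",cn,z,c),r,p); print("  top",xt.round(4),et.round(4),b.sum()//255, cast("",cn.mean(0),z,c).round(4))
        for a in np.linspace(0,6.28,60): cv2.circle(ov,tuple(int(v) for v in proj(c,(xt[0]+r*np.cos(a),xt[1]+r*np.sin(a),z))),1,(0,255,255),-1)
    u,v=px.astype(int); t=ov[max(0,v-75):v+75,max(0,u-90):u+90]; tiles.append(cv2.resize(t,(400,300)))
cv2.imwrite("pics/ov.png",np.vstack([np.hstack(tiles[:2]),np.hstack(tiles[2:])])[:,:,::-1])
E
```

```text
red [0.6472 0.2826] 0.0011 96 [279. 207.]
  top [0.6421 0.2841] 0.0005 2577 [[0.6412 0.2844]]
yellow [0.5435 0.0425] 0.0024 93 [279. 201.]
  top [0.5408 0.0475] 0.0009 2037 [[0.5399 0.0479]]
blue [ 0.5734 -0.1226] 0.0019 120 [279. 203.]
  top [ 0.5664 -0.1252] 0.0048 395 [[ 0.5659 -0.1251]]
grey [ 0.527  -0.3089] 0.0012 120 [279. 194.]
```

View pics/ov.png

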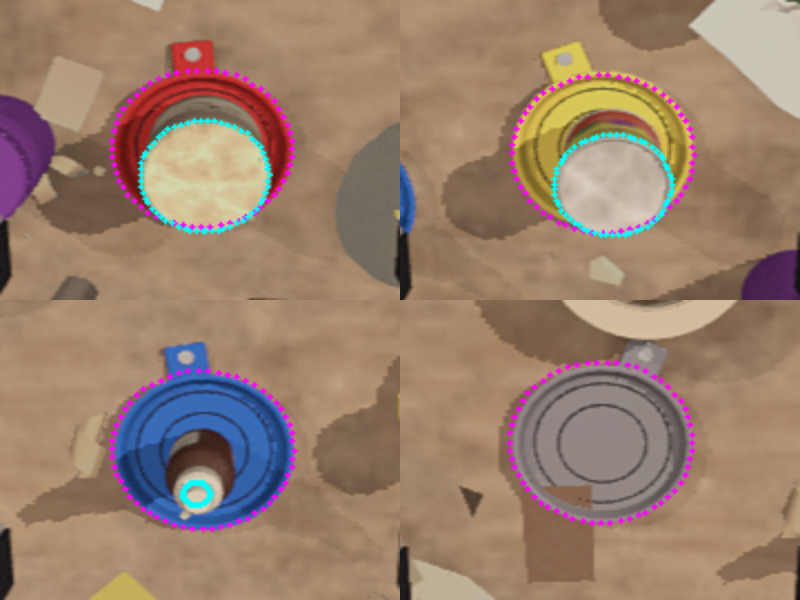

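The fits overlay well: dishes to about 2 mm, jar at (.642,.283), can at (.540,.0475), bottle at (.568,-.126). First I park the bottle in the grey dish.

```bash
cat >> h.py <<'E'
R0=down(np.pi/2)
def transfer(a,b,zg,zc=.26):
    "pick at a, place at b; zg = TCP height in the grasp"
    robot.gripper_to(.094)
    robot.move_ptp([*a,zc-.05],R0)
    hit=robot.move_linear([*a,zg],.12,threshold=8)
    if hit: robot.move_linear([*a,zc],.1); print("hit on descent"); return False
    robot.gripper_to(.01); s=robot.get_state(); print("grip",s["opening"],s["grasp_force"],s["ee_pos"])
    if s["opening"]<.015: robot.gripper_to(.094); robot.move_linear([*a,zc],.1); return False
    robot.move_linear([*a,zc],.12); robot.move_ptp([*b,zc],R0)
    robot.move_linear([*b,zg+.012],.12); robot.pause(.2)
    hit=robot.move_linear([*b,zg-.002],.03,threshold=5); s=robot.get_state()
    print("place",hit,s["ee_pos"],s["opening"],np.round(s["force"],1))
    robot.gripper_to(.094); robot.move_linear([*b,zc-.03],.12); print("t",robot.get_state()["time"]); return True
E
python3 - <<'E'
from h import *
print(transfer((.568,-.126),(.528,-.309),.052))
x=robot.get_state()["ee_pos"]; robot.move_ptp([.52,-.22,.30],R0); robot.pause(.2)
c=robot.camera_info("wrist"); im=robot.grab_frame("wrist"); cv2.imwrite("pics/a1.png",im[:,:,::-1])
np.savez("w_a1.npz",im=im,**{k:np.array(v) for k,v in c.items()})
E
```

```text
grip 0.03664046578048882 29.708565649707452 [ 0.56801697 -0.12600208  0.05200483]
place True [ 0.52788391 -0.3082808   0.05149422] 0.0364777443916904 [0.6 0.8 2.9]
t 16.5083
True
```

View pics/a1.png

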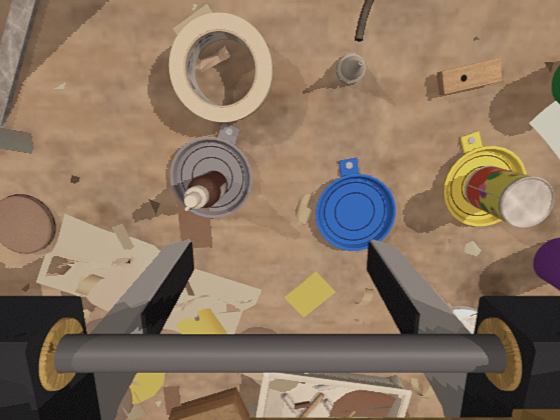

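The bottle stands upright in the grey dish (215,185) and the blue dish is empty (356,210). I refine blue's centre, then move the can.

```bash
python3 - <<'E'
from h import *
def fit(n,f,z=.012):
    c={k:f[k] for k in ("fx","fy","cx","cy","rvec","tvec")}
    px=proj(c,(*D[n],.012)); m=near(mask(f["im"],n),px,c["fx"]*.062/.42); return circ(cast("",outer(m,px),.012,c),.053,D[n])
f=np.load("w_a1.npz"); x,e=fit("blue",f); print(x,e)
b=(x+np.array([.5734,-.1226]))/2
assert np.hypot(*(x-b))<.004
print(b,transfer((.540,.0475),b,.055))
robot.move_ptp([.52,-.03,.30],R0); robot.pause(.2)
c=robot.camera_info("wrist"); im=robot.grab_frame("wrist"); cv2.imwrite("pics/a2.png",im[:,:,::-1])
f=dict(im=im,**{k:np.array(v) for k,v in c.items()}); np.savez("w_a2.npz",**f); print(fit("yellow",f),fit("blue",f))
E
```

```text
[ 0.57300526 -0.12284027] 0.002095949833184306
grip 0.05775688876255796 30.000283420085907 [0.54002158 0.04752527 0.0550309 ]
place True [ 0.57312102 -0.12264627  0.05453087] 0.057491272110954186 [0.8 0.8 2.1]
t 27.9917
[ 0.57320263 -0.12272013] True
(array([0.53617929, 0.04144473]), np.float64(0.004235812748208303)) (array([ 0.57454346, -0.12347173]), np.float64(0.0013718340283083545))
```

View pics/a2.png

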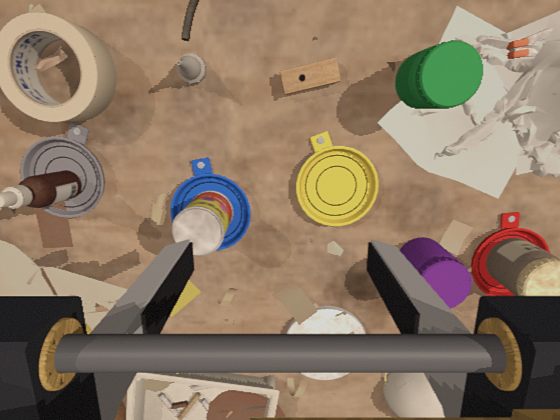

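The can stands in the blue dish (205,225) and the yellow dish is empty, centre about (337,186). The tab pulls the yellow fit, so I open the mask to remove it, then move the jar.

```bash
python3 - <<'E'
from h import *
f=np.load("w_a2.npz"); c={k:f[k] for k in ("fx","fy","cx","cy","rvec","tvec")}
m=near(mask(f["im"],"yellow"),(337,186),52); m=cv2.morphologyEx(m,cv2.MORPH_CLOSE,np.ones((7,7),np.uint8)); m=cv2.morphologyEx(m,cv2.MORPH_OPEN,cv2.getStructuringElement(2,(31,31)))
P=hull(m); print(P.min(0),P.max(0)); x,e=circ(cast("",P,.012,c),.053,D["yellow"]); print(x,e,cast("",(337.5,186),.012,c))
E
```

```text
Traceback (most recent call last):
  File "h.py", line 27, in hull
    return np.vstack([c for c in cs if len(c)>12]).reshape(-1,2)
           ~~~~~~~~~^^^^^^^^^^^^^^^^^^^^^^^^^^^^^^
ValueError: need at least one array to concatenate
```

```bash
sed -i 's/"yellow":\[((20,160,70)/"yellow":[((21,120,60)/' h.py; python3 - <<'E'
from h import *
f=np.load("w_a2.npz"); c={k:f[k] for k in ("fx","fy","cx","cy","rvec","tvec")}
m=near(mask(f["im"],"yellow"),(337,186),52); m=cv2.morphologyEx(m,cv2.MORPH_CLOSE,np.ones((7,7),np.uint8)); m=cv2.morphologyEx(m,cv2.MORPH_OPEN,cv2.getStructuringElement(2,(31,31)))
P=hull(m); print(P.min(0),P.max(0)); x,e=circ(cast("",P,.012,c),.053,D["yellow"]); print(x,e,cast("",(337.5,186),.012,c))
E
```

```text
[296 144] [378 225]
[0.53918619 0.04154766] 0.0008801626306903579 [[0.53867709 0.04265396]]
```

```bash
python3 - <<'E'
from h import *
print(transfer((.642,.2838),(.5393,.0415),.047))
robot.move_ptp([.58,.19,.30],R0); robot.pause(.2)
c=robot.camera_info("wrist"); im=robot.grab_frame("wrist"); cv2.imwrite("pics/a3.png",im[:,:,::-1])
px=proj(c,(*D["red"],.012)); m=near(mask(im,"red"),px,52); m=cv2.morphologyEx(m,cv2.MORPH_CLOSE,np.ones((7,7),np.uint8)); m=cv2.morphologyEx(m,cv2.MORPH_OPEN,cv2.getStructuringElement(2,(31,31)))
P=hull(m); print(P.min(0),P.max(0)); print(circ(cast("",P,.012,c),.053,D["red"]))
q=proj(c,(.539,.0415,.085)); b=blob(near(mask(im,"top_jar"),q,50),q); print("jar",circ(cast("",hull(b),.085,c),.032,(.539,.0415)))
E
```

```text
grip 0.06594408840243259 30.00042825937271 [0.64206515 0.28379442 0.04710399]
place True [0.5391457  0.04150799 0.04648171] 0.06542900664454658 [1.5 0.2 0. ]
t 40.1083
True
[312 181] [390 258]
(array([0.64623729, 0.28167596]), np.float64(0.001530293017175971))
jar (array([0.53699956, 0.04489907]), np.float64(0.003473686825217752))
```

View pics/a3.png

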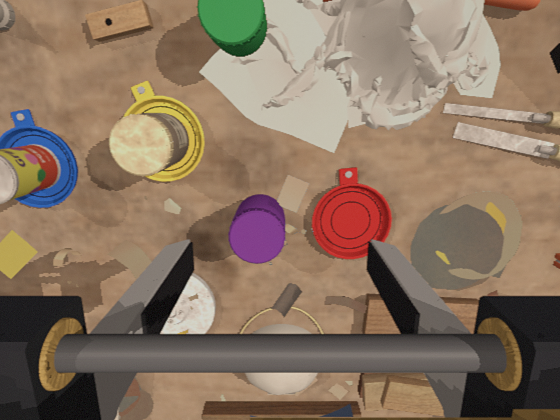

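The jar stands in the yellow dish (150,145) and the red dish is empty, centre (351,220), at (.6467,.282). The bottle goes there now, then I check from above.

```bash
python3 - <<'E'
from h import *
print(transfer((.528,-.3083),(.6467,.282),.052))
tiles=[]
for n,a,r,z,col in (("red",(.6467,.282),.006,.12,"white"),("yellow",(.5393,.0415),.032,.085,"top_jar"),("blue",(.5732,-.1227),.029,.086,"top_can")):
    robot.move_ptp([a[0]-.05,a[1],.30],R0); robot.pause(.2); c=robot.camera_info("wrist"); im=robot.grab_frame("wrist")
    q=proj(c,(*a,z)); b=blob(near(mask(im,col),q,45),q); x,e=circ(cast("",hull(b),z,c),r,a); print(n,"offset mm",((x-a)*1e3).round(1),e)
    px=proj(c,(*D[n],.012)); u,v=px.astype(int); tiles.append(cv2.resize(im[max(0,v-75):v+75,max(0,u-90):u+90],(400,300)))
robot.move_ptp([.40,.45,.35],R0); t=robot.grab_frame("top"); tiles.append(cv2.resize(t[110:290,120:420],(400,300)))
cv2.imwrite("pics/fin.png",np.vstack([np.hstack(tiles[:2]),np.hstack(tiles[2:])])[:,:,::-1]); print(robot.get_state()["time"])
E
```

```text
grip 0.03589391065890779 29.938722336664796 [ 0.52799604 -0.3083209   0.05199912]
place True [0.64656768 0.28227409 0.05165077] 0.03634680196515572 [-0.   1.7  5.4]
t 54.6167
True
red offset mm [-4.5 -0.6] 0.004682338144651701
yellow offset mm [0.5 2.9] 0.002017129282941392
blue offset mm [0.5 0.1] 0.0006458645870227112
59.6917
```

View pics/fin.png

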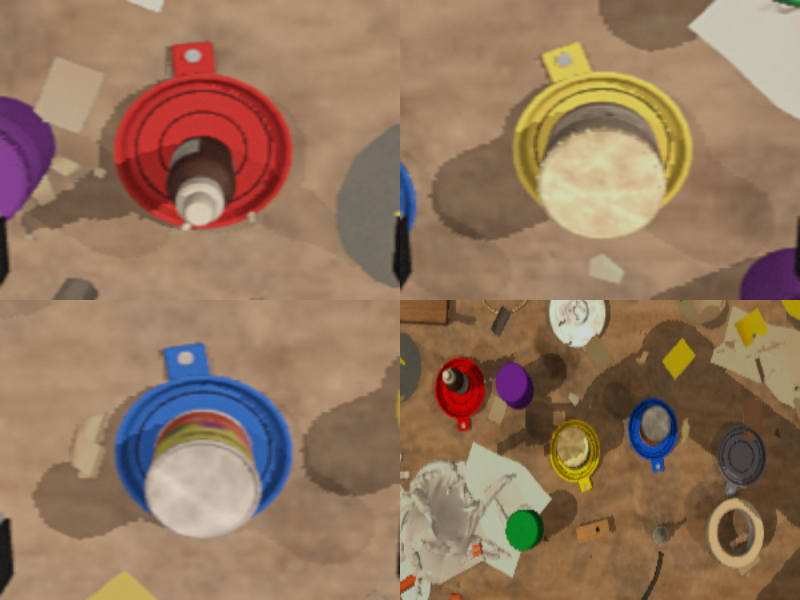

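All three stand upright in their homes and the bystanders are unmoved. The bottle's offset reading is the rough one (poor head mask), so I take one look from more directly above.

```bash
python3 - <<'E'
from h import *
robot.move_ptp([.71,.282,.32],R0); robot.pause(.2); c=robot.camera_info("wrist"); im=robot.grab_frame("wrist")
Rm=cv2.Rodrigues(np.array(c["rvec"],float))[0]; print("cam",-Rm.T@np.array(c["tvec"],float).ravel())
for r,z in ((.0185,.004),(.0185,.066),(.006,.12),(.053,.012)):
    for a in np.linspace(0,6.28,40): cv2.circle(im,tuple(int(v) for v in proj(c,(.6467+r*np.cos(a),.282+r*np.sin(a),z))),0,(0,255,255),-1)
u,v=proj(c,(.6467,.282,.05)).astype(int); cv2.imwrite("pics/b.png",cv2.resize(im[max(0,v-70):v+70,u-70:u+70],(560,560),interpolation=cv2.INTER_NEAREST)[:,:,::-1])
print(u,v,robot.get_state()["time"])
E
```

```text
cam [0.63311914 0.28319406 0.48056725]
278 120 61.275
```

View pics/b.png

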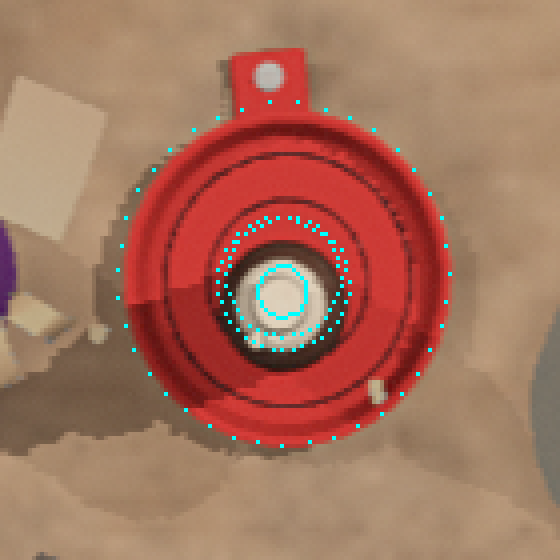

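Here the head centre (283,297) agrees with the dish centre (289,276) after parallax. The dark body (centre about 283,305) looks shifted to +x, which could be an offset or a lean, so I look from the side.

```bash
python3 - <<'E'
from h import *
tiles=[]
for P in ((.72,.45,.22),(.72,.12,.22)):
    robot.move_ptp(P,R0); robot.pause(.2); c=robot.camera_info("wrist"); im=robot.grab_frame("wrist").copy()
    for z in (.004,.03,.066,.088,.102,.12):  # vertical axis through nominal and 5 mm in +x
        for dx,col in ((0,(0,255,255)),(.005,(0,255,0))):
            p=proj(c,(.6467+dx,.2825,z)); cv2.circle(im,tuple(int(round(v)) for v in p),0,col,-1)
    u,v=proj(c,(.6467,.282,.06)).astype(int); print(u,v)
    u0=np.clip(u-50,0,460); v0=np.clip(v-60,0,300); tiles.append(cv2.resize(im[v0:v0+120,u0:u0+100],(400,480),interpolation=cv2.INTER_NEAREST))
cv2.imwrite("pics/b2.png",np.hstack(tiles)[:,:,::-1]); print(robot.get_state()["time"])
E
```

```text
88 111
465 112
63.825
```

View pics/b2.png

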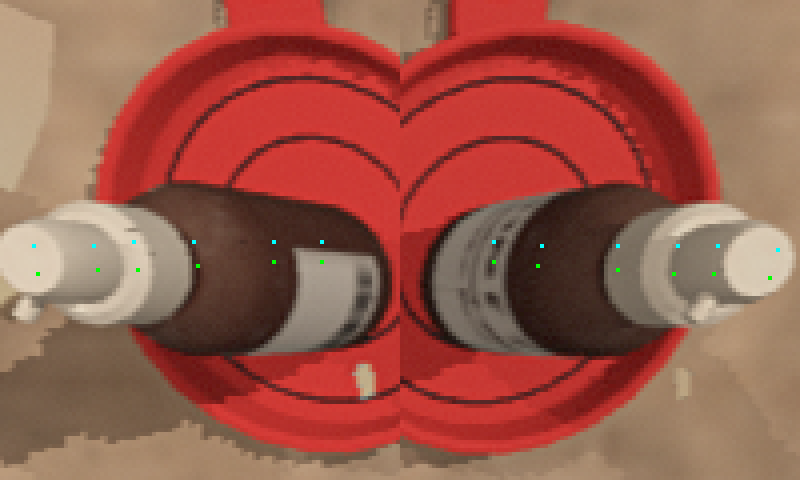

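Both side views agree: the rings centre on my dish estimate, but the bottle's foot sits 6–7 mm toward +x. The slanted pump head misled the first fit. I regrip the body and shift it back.

```bash
python3 - <<'E'
from h import *
a=(.653,.2822); b=(.6467,.2830)
robot.move_ptp([*a,.24],R0); 
if robot.move_linear([*a,.052],.12,threshold=8): print("hit")
robot.gripper_to(.01); print(robot.get_state()["opening"])
robot.move_linear([*a,.07],.08); robot.move_linear([*b,.07],.05); robot.pause(.2)
print(robot.move_linear([*b,.050],.03,threshold=5),robot.get_state()["ee_pos"])
robot.gripper_to(.094); robot.move_linear([*b,.23],.12)
tiles=[]
for P in ((.71,.282,.32),(.72,.45,.22)):
    robot.move_ptp(P,R0); robot.pause(.2); c=robot.camera_info("wrist"); im=robot.grab_frame("wrist").copy()
    for z in (.004,.03,.066,.088,.102,.12):
        p=proj(c,(.6467,.2830,z)); cv2.circle(im,tuple(int(round(v)) for v in p),0,(0,255,255),-1)
    u,v=proj(c,(.6467,.282,.06)).astype(int); u0=np.clip(u-50,0,460); v0=np.clip(v-60,0,300); tiles.append(cv2.resize(im[v0:v0+120,u0:u0+100],(400,480),interpolation=cv2.INTER_NEAREST))
cv2.imwrite("pics/b3.png",np.hstack(tiles)[:,:,::-1]); print(robot.get_state()["time"])
E
```

```text
0.03664561984312833
True [0.64648051 0.28296802 0.05174885]
73.1
```

View pics/b3.png

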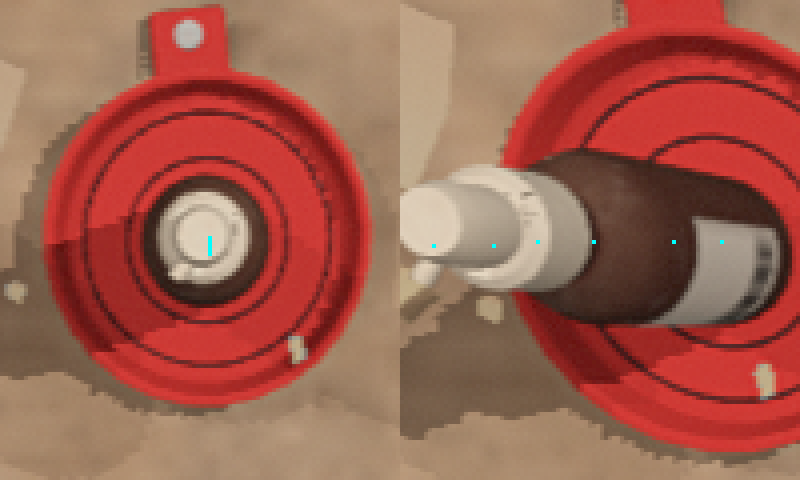

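The bottle is now concentric with the red dish's rings (205,240 against 207,238) and upright. Handing in.

```bash
python3 - <<'E'
from h import *
robot.move_ptp([.45,.45,.35],R0); print(robot.sign_off(), robot.get_state()["time"])
E
```

```text
the job is handed in; nothing more can be done
the job is handed in; nothing more can be done
```

The job is handed in: the spray bottle stands in the red dish, the can in the blue and the screw jar in the yellow, all upright and let go; tape roll, wood block and glue nozzle were not touched.

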